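Rice paddle from the cutlery caddy to the lower tier of the rack

ROBOT

A 7-joint arm with a two-finger parallel gripper is mounted at the origin on the work surface. World frame = base frame: x ahead of the robot, y to its left, z up, the work surface at z = 0. Lengths are in m, angles in rad, forces in N, time in s.
With the tool pointing down it reaches from about 0.4 to 0.875 m from the base axis. Payload 19.3 kg.
Tool frame: the origin (TCP) lies between the finger pads; the fingertips stand 17 mm ahead of it and the grasp point (between the pads) lies 2 mm behind it; z points along the fingers, x is the direction in which the jaws open and shut, and the axes are right-handed (so a half turn about z gives the same grasp; the last joint's range is limited). The gripper opens to 85 mm and grips with 20 to 120 N. Pads are 22 mm wide; open, the fingers measure 114 mm over their backs; the gripper's body (76 mm by 85 mm) begins 54 mm behind the grasp point. The pads swing forward as they close: fully open they stand 13 mm farther back than shut.
Start: joints at [-1.221, 0.521, -0.036, 1.599, 0.021, 1.021, -0.113], TCP at [0.255, 0.571, 0.248] pointing down, gripper open.
Joint ranges: [-2.91, 2.91], [-0.3, 2.13], [-1.5, 1.42], [0.17, 2.43], [-1.26, 4.41], [0.16, 1.93], [-2.52, 2.52]. Speed limits (rad/s): [1.89, 1.89, 2.39, 2.39, 3.01, 3.01, 3.01].

INTERFACE

Orientations are given as [roll, pitch, yaw] about the fixed x, y, z axes, in that order (R = Rz(yaw) Ry(pitch) Rx(roll)).
In Python, from workcell import bot gives the robot as it stands. The module is installed in compiled form; this text tells all that it offers.
- The arm moves only by the tool arm_command, never from a script. Its argument "targets" is a list of rows, each a list of 6 numbers: the shift along the tool's x, y, z in mm, then the turn, a rotation vector about the tool's x, y, z in degrees. In form: [[x, y, z, wx, wy, wz], ...]. A call has 1 to 8 rows; each row shifts and turns the pose as measured when the row begins, along the tool's axes as they then stand; what a row does not reach is not made up. A row lasts 1/10 s, in which the tool goes at most 50 mm and 8.59 degrees, less where a joint would pass 70% of its speed; a pose out of reach is approached as far as the arm can. A call is refused whole if a number of a shift passes 50 or a number of a turn 8.59, either way. A call with a gripper value outside its range is refused whole. "grip" is the opening in per cent of the stroke, from 0 (shut) to 100 (fully open), set as the call begins (left out, the last holds). The fingers move at their own pace and stop on an object; "grip_force" is the grip in N (left out, the last holds). Time passes only in rows, so rows that do not move let the fingers close. It gives the time, the measured TCP pose, the force and the opening at its end, in the units of the state.
- bot.observe(): the state, without advancing time (a new reading comes with each control period).
- bot.grab_frame(name): name is "scene" or "side" or "wrist"; returns a dict with "color" (384x512x3 uint8, red, green, blue), "depth" (384x512 float32, m along the optical axis (not along the pixel's ray), 0 where there is no reading), "fov_y" (degrees; the focal length in pixels is half the picture's height over the tangent of half this angle, whatever the lens; pixels are square), "cx", "cy" (the principal point, pixels), "R" (3x3) and "t" (3): a world point X has camera coordinates R X + t; the wrist camera has in their place "hand_eye" (4x4, takes a point from camera to tool coordinates, whose origin is the TCP and whose axes are the tool frame's). Camera axes: x right, y down, z forward; pixel columns grow to the right and rows downward; lengths in m; the calibration is good to about 2 mm. The wrist camera is an equidistant fisheye: a pixel r from the principal point sees the ray r / f radians off the axis. A picture is of the moment at which its call begins: read the wrist's pose just before it.
- bot.job_done(): hands the job in, once; it reports no verdict.
The state is a dict: "clock": time; "qpos": joint angles; "qd": joint speeds; "joint_efforts": joint torques, N m; "position": TCP position; "tool_rot": TCP orientation; "force": force on the tool from outside, world axes, zero at the start; "moment": the same for the moment, N m; "grip_width": finger opening in m.
Only numpy, scipy, OpenCV 4.12 (cv2) and the standard library are available. Lean on these libraries where they do the work, as an engineer would, in place of code of your own. Each camera call takes 0.05 s, during which the arm holds its last target. There are 200 camera calls.

TASK

Press the button of the cutlery caddy to spring its catch, swing the lid right back past its balance point so that it stands open by itself, and lift the rice paddle out. Lay the paddle down on the bare boards and let go, take it again by the end of its handle, and slide it blade first under the rack's upper tier so that the whole of it lies flat in the lower tray beside the bowl, handle end at the front. Do not drop the paddle, leave the caddy open to air, and leave the spoon and all the other things where they are.

Things in the scene. Friction and masses are not known exactly. Their poses are not given: they have to be found in the camera images.
- caddy: Cream plastic cutlery caddy, fixed: a box 250 mm along its y and 130 mm along its x (x -60 to +70), walls 4 mm thick and 46 mm high. Origin on the boards; x runs from the front (button side, facing the robot) to the hinge side, z up. A 36 mm high wall at x +25 parts two lanes along y: the paddle lies in the front lane (x -56 to +24), handle to +y, blade to -y; the spoon in the back lane.
- button_top (a point): Middle of the top of the caddy's black press button: a thumb pad 34 mm (caddy x) by 44 mm (caddy y) in front of the box at caddy x -93, 42 mm above the boards. It is one arm of a rocking catch with its pin 25 mm farther to +x; a hooked nose beyond the pin, 56 mm high and 30 mm wide, holds down the lid's front edge.
- caddy_button (a joint): Angle of the catch: 0 at rest, 0.32 rad fully down (about 8 mm at the middle of the pad, about 5 N; it springs back). The lid comes free at about 0.2 rad, 4 N.
- neck_gap (a point): Where the paddle's neck can be gripped: caddy x -16, y +21, 33 mm above the boards. Here (y -3 to +45) the lane is free for fingers over its 80 mm width, floor 4 mm above the boards. Beyond y +45 the handle lies sunk in a slot 26 mm wide with cheeks 44 mm high, out of reach; at y -25 to -75 the blade lies on a rest. The paddle's underside is 26 mm above the boards.
- lid_hinge (a point): Middle of the lid's hinge line, which runs along caddy y at caddy x +70, 50 mm above the boards.
- lid_front_edge (a point): Middle of the lid's free front edge, 134 mm from the hinge line; moves with the lid. The lid is a flat plate 250 mm wide (caddy y), 5 mm thick, 120 g.
- caddy_lid (a joint): Lid angle: 0 shut, grows as it opens. When the catch is sprung a spring pin lifts the lid to about 0.6 rad and holds it there (front edge about 125 mm above the boards), so fingers reach under its front edge beside the button. Below about 1.57 rad it falls back; beyond, it falls open to its stop at 1.95 rad and stays.
- paddle_center (a point): Centre of the white rice paddle, half-way along, 7 mm above its flat underside; x from handle to blade, z up. 195 mm long, about 80 g: handle 18 mm wide, 14 mm thick (x -97 to +15), neck 26 mm wide, 10 mm thick (x +15 to +27), round-tipped blade 56 mm wide, 6 mm thick (x +27 to +97). It balances near x 0.
- paddle_handle_end (a point): End of the paddle's handle, x -97.5 mm from its centre, at mid height.
- paddle_blade_tip (a point): Tip of the paddle's blade, x +97.5 mm from its centre, 3 mm above the underside.
- rack: Pink two-tier rack, fixed, 260 mm wide (its y). Origin on the boards, 50 mm behind its front edge; x from the front (facing the robot) to the back. Lower tray: inside x -46 to +186, y -124 to +124, floor 25 mm above the boards, front lip 8 mm over the floor, other lips 22 mm. Upper tier: x +60 to +190, underside 150 mm, rim 184 mm above the boards, posts at y +-125, x +68 and +180.
- rack_tray (a point): Point on the lower tray's floor in the middle of its width, rack x +70; axes as the rack's.
- bowl: White bowl, 100 mm across and 45 mm high, on the lower tray under the upper tier, in the rack's +y half; the -y half is free. Origin: centre of its underside. To be left alone.
- beaker: Blue beaker, 72 mm across the top and 85 mm high, on the upper tier of the rack. Origin: centre of its underside. To be left alone.
- spoon: Steel spoon, 144 mm long, in the caddy's back lane, to stay there. Origin: underside, near its middle.
- saucer0: Lowest of a stack of three melamine saucers, 151 mm across, stack about 46 mm high. Origin: centre of its underside. To be left alone.
- saucer1: Middle saucer of the stack. To be left alone.
- saucer2: Top saucer of the stack. To be left alone.
- pot_lid: Aluminium rice pot lid, 182 mm across, 47 mm high with its black knob, lying on the boards. Origin: centre of its underside. To be left alone.
- scoop: Yellow plastic scoop, 152 mm long, 56 mm wide, 36 mm high, lying along the upper tier of the rack. Origin: underside, middle of its length, x axis towards its mouth. To be left alone.
- strainer: Small stainless strainer, bowl 116 mm across and 44 mm high with a 100 mm wire handle to its -x. Origin: underside of the bowl. To be left alone.

How it is judged:
By the outcome, as a careful person would: the job done as asked, in the order asked, and still so for the second after the job is handed in, with the robot touching nothing.
It also fails if it takes over 72 s, if anything falls off the work surface, if the arm or the gripper's body presses on something with over 40 N, if the wrist force passes 120 N, or if a joint passes its speed limit or range.

## Working session

There is one attempt and no reset: what is moved stays moved. The work goes in short steps, Python scripts to look and compute and a tool call to move; the robot and the scene stay as the last step left them, time stands still between calls to the robot, and variables do not carry over. Pictures are saved under pics/ and viewed, about 8 in all and at most 12, crops included, and the job is handed in when it is done.

Besides the shell and the picture viewer there is one more tool, called by a JSON object that holds its "fn" and its "kwargs", one argument or row to a line. arm_command: Moves the arm, as the interface text tells. Its arguments: {"type":"object","properties":{"targets":{"type":"array"},"grip":{"type":"number"},"grip_force":{"type":"number"}},"required":["targets"]}

```bash
mkdir -p pics
cat > h.py <<'E'
import numpy as np, cv2
from scipy.spatial.transform import Rotation as Ro
from workcell import bot
def cloud(f):
    d=f["depth"];h,w=d.shape;F=h/2/np.tan(np.radians(f["fov_y"])/2)
    v,u=np.mgrid[:h,:w];c=np.stack([(u-f["cx"])/F*d,(v-f["cy"])/F*d,d],-1)
    P=(c-np.array(f["t"]))@np.array(f["R"]); P[d==0]=np.nan; return P
def st():
    s=bot.observe();print({k:np.round(s[k],3).tolist() for k in("clock","position","tool_rot","force","grip_width","qpos")});return s
def save(f,n): cv2.imwrite(f"pics/{n}.png",f["color"][:,:,::-1])
E
python3 - <<'E'
from h import *
st()
ims=[]
for n in("scene","side"):
    f=bot.grab_frame(n);np.save(f"{n}.npy",f,allow_pickle=True)
    print(n,f["fov_y"],f["cx"],f["cy"],-np.array(f["R"]).T@f["t"]);save(f,n+"0")
E
```

```text
{'clock': 0.0, 'position': [0.255, 0.57, 0.248], 'tool_rot': [3.142, 0.001, 1.151], 'force': [-0.486, -0.704, -0.746], 'grip_width': 0.085, 'qpos': [-1.221, 0.522, -0.036, 1.6, 0.021, 1.021, -0.113]}
scene 53.09176397331194 254.40812215264356 186.19814152074719 [1.22496119 0.59052408 1.08867621]
side 57.38920467090752 253.08500623023312 195.0251629640931 [ 0.24531765 -0.97726465  0.81884847]
```

View pics/scene0.png

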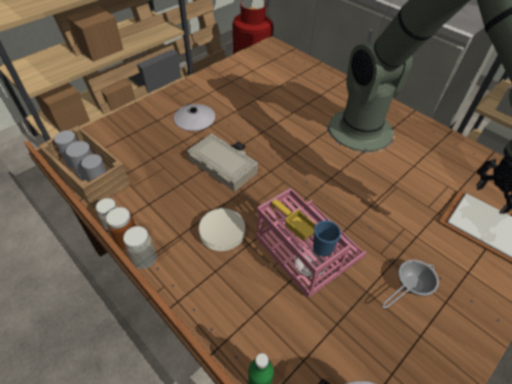

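View pics/side0.png

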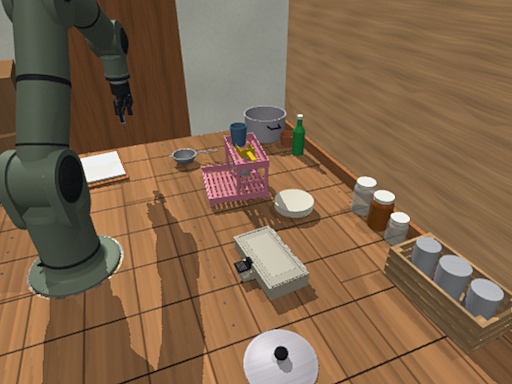

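The scene view shows the caddy at about (223,162) with its black button at (239,146), and the rack at about (307,238). The side view shows the caddy at (270,260), the button at (243,266) and the rack at (237,175). Next I'll measure them from the clouds.

Run:
```python
from h import *
for n in("scene","side"):
    f=np.load(n+".npy",allow_pickle=True).item();P=cloud(f);hsv=cv2.cvtColor(f["color"],cv2.COLOR_RGB2HSV)
    H,S,V=[hsv[...,i].astype(int) for i in range(3)];ok=~np.isnan(P[...,2])
    u0,v0,u1,v1=(180,128,265,195) if n=="scene" else (225,215,315,305)
    box=np.zeros(H.shape,bool);box[v0:v1,u0:u1]=1
    m=ok&box&(P[...,2]>.04)&(P[...,2]<.062)&(S<90)&(V>100)
    q=P[m];r=cv2.minAreaRect((q[:,:2]*1000).astype(np.float32));print(n,"lid",r,cv2.boxPoints(r).round().tolist(),np.median(q[:,2]))
    m=ok&box&(V<60)&(P[...,2]>.03)&(P[...,2]<.065);q=P[m]
    print("btn",len(q),q.mean(0),q.min(0),q.max(0))
    m=ok&((H>165)|(H<3))&(S>60)&(V>90)&(P[...,0]>.3)&(P[...,0]<1.1)&(abs(P[...,1])<.6)
    for lo,hi in((.17,.2),(.02,.06)):
        q=P[m&(P[...,2]>lo)&(P[...,2]<hi)];r=cv2.minAreaRect((q[:,:2]*1000).astype(np.float32));print("rack",lo,len(q),r,cv2.boxPoints(r).round().tolist(),np.median(q[:,2]))
```

```text
scene lid ((574.724609375, -240.63949584960938), (150.0595703125, 255.1184539794922), 5.0395917892456055) [[489.0, -120.0], [511.0, -374.0], [661.0, -361.0], [638.0, -107.0]] 0.050761767316346185
btn 51 [ 0.48395015 -0.24777449  0.04338514] [ 0.46386326 -0.26714665  0.03676543] [ 0.5085846  -0.22819059  0.05947024]
rack 0.17 587 ((673.9261474609375, 234.36849975585938), (262.750244140625, 131.99136352539062), 82.4707260131836) [[591.0, 113.0], [722.0, 95.0], [757.0, 356.0], [626.0, 373.0]] 0.18131383079718952
rack 0.02 1443 ((618.9392700195312, 241.57806396484375), (262.3133850097656, 243.75518798828125), 82.5862045288086) [[481.0, 127.0], [723.0, 96.0], [757.0, 356.0], [515.0, 387.0]] 0.02585473221216094
side lid ((580.261962890625, -243.617431640625), (141.69699096679688, 252.30621337890625), 5.129222393035889) [[498.0, -124.0], [521.0, -376.0], [662.0, -363.0], [640.0, -112.0]] 0.04928259225754279
btn 114 [ 0.49253532 -0.25357737  0.04254264] [ 0.46473588 -0.27427103  0.03076114] [ 0.51435819 -0.21234396  0.05478326]
rack 0.17 248 ((675.7659301757812, 230.3795166015625), (270.72943115234375, 130.53135681152344), 82.40518951416016) [[593.0, 105.0], [723.0, 88.0], [758.0, 356.0], [629.0, 373.0]] 0.1776336398928176
rack 0.02 1143 ((621.0761108398438, 237.46243286132812), (269.5098876953125, 239.39923095703125), 82.43231201171875) [[485.0, 120.0], [722.0, 88.0], [757.0, 355.0], [520.0, 387.0]] 0.023669139303960314
```

{"fn": "arm_command", "kwargs": {
  "targets": [
    [-32, 28, -4, 0, 0, 0],
    [-32, 28, -4, 0, 0, 0],
    [-32, 28, -4, 0, 0, 0],
    [-32, 28, -4, 0, 0, 0],
    [-32, 28, -4, 0, 0, 0],
    [-32, 28, -4, 0, 0, 0],
    [-32, 28, -4, 0, 0, 0],
    [-32, 28, -4, 0, 0, 0]
  ],
  "grip": 0
}}

```text
clock: 0.9
position: [0.3546, 0.237, 0.2777]
tool_rot: [-3.139, 0.005, 1.159]
force: [1.1, 0.2, 0.5]
grip_width: 0.0004
```

{"fn": "arm_command", "kwargs": {
  "targets": [
    [-32, 28, -2, 0, 0, 0],
    [-32, 28, -2, 0, 0, 0],
    [-32, 28, -2, 0, 0, 0],
    [-32, 28, -2, 0, 0, 0],
    [-32, 28, -2, 0, 0, 0],
    [-32, 28, -2, 0, 0, 0],
    [-32, 28, -2, 0, 0, 0],
    [-32, 28, -2, 0, 0, 0]
  ]
}}

```text
clock: 1.7
position: [0.4582, -0.1016, 0.2957]
tool_rot: [-3.14, 0.003, 1.16]
force: [0.4, 1.4, 0.0]
grip_width: 0.0003
```

{"fn": "arm_command", "kwargs": {
  "targets": [
    [0, 0, 0, 0, 0, 8.5],
    [0, 0, 0, 0, 0, 8.5],
    [0, 0, 0, 0, 0, 8.5],
    [0, 0, 0, 0, 0, 8.5],
    [0, 0, 0, 0, 0, 8.5],
    [0, 0, 0, 0, 0, 8.5],
    [0, 0, 0, 0, 0, 8.5],
    [0, 0, 0, 0, 0, 8.5]
  ]
}}

```text
clock: 2.5
position: [0.4574, -0.1093, 0.2946]
tool_rot: [3.137, 0.005, -0.044]
force: [0.4, -0.7, -0.9]
grip_width: 0.0001
```

{"fn": "arm_command", "kwargs": {
  "targets": [
    [0, 0, 0, 0, 0, 8.5],
    [0, 0, 0, 0, 0, 8.5],
    [0, 0, 0, 0, 0, 8.5],
    [0, 0, 0, 0, 0, 8.5],
    [0, 0, 0, 0, 0, 8.5],
    [0, 0, 0, 0, 0, 8.5],
    [0, 0, 0, 0, 0, 8.5],
    [0, 0, 0, 0, 0, 8.5]
  ]
}}

```text
clock: 3.3
position: [0.4562, -0.1088, 0.2937]
tool_rot: [3.133, -0.001, -1.244]
force: [-0.1, 0.5, 0.4]
grip_width: -0.0001
```

```bash
cat >> h.py <<'E'
# caddy / rack frames (measured)
def frame(o,deg): 
    T=np.eye(4);T[:3,:3]=Ro.from_euler('z',deg,degrees=True).as_matrix();T[:2,3]=o;return T
CAD=frame((.579,-.242),5.0);RACK=frame((.5495,.2495),-7.5)
def rel(T,xyz,rpy=None,deg=None):
    "shift in tool axes (mm) and turn (deg) to bring TCP to frame point xyz (mm)"
    s=bot.observe();R=Ro.from_euler('xyz',s["tool_rot"]).as_matrix()
    p=T[:3,:3]@(np.array(xyz)/1000)+T[:3,3];d=p-s["position"]
    print("to",p.round(3),"shift",(R.T@d*1000).round(1),"dist",np.linalg.norm(d).round(3))
    if rpy is not None:
        Rt=T[:3,:3]@Ro.from_euler('xyz',rpy,degrees=True).as_matrix();print("turn",np.degrees(Ro.from_matrix(R.T@Rt).as_rotvec()).round(1))
def loc(T):
    s=bot.observe();print("TCP in frame",((np.array(s["position"])-T[:3,3])@T[:3,:3]*1000).round(1))
E
python3 - <<'E'
from h import *
st(); rel(CAD,(-97,0,130),(180,0,-90)); loc(CAD)
f=bot.grab_frame("wrist");save(f,"w1");print(f["hand_eye"],f["fov_y"],f["cx"],f["cy"])
E
```

```text
{'clock': 3.3, 'position': [0.456, -0.109, 0.294], 'tool_rot': [3.133, -0.001, -1.244], 'force': [-0.093, 0.474, 0.396], 'grip_width': -0.0, 'qpos': [-0.568, 0.301, 0.846, 1.963, -0.261, 0.998, -0.844]}
to [ 0.482 -0.25   0.13 ] shift [142.4  19.4 164. ] dist 0.218
turn [ 0.5 -0.1 13.7]
TCP in frame [-110.7  143.4  293.7]
[[ 9.99999641e-01  6.65902785e-04  5.24223090e-04 -2.63518869e-04]
 [-7.93548553e-04  9.52878366e-01  3.03351595e-01 -7.78111733e-02]
 [-2.97518170e-04 -3.03351902e-01  9.52878552e-01 -1.25834026e-01]
 [ 0.00000000e+00  0.00000000e+00  0.00000000e+00  1.00000000e+00]] 65.70646984690485 250.41844376136822 193.66432948218292
```

View pics/w1.png

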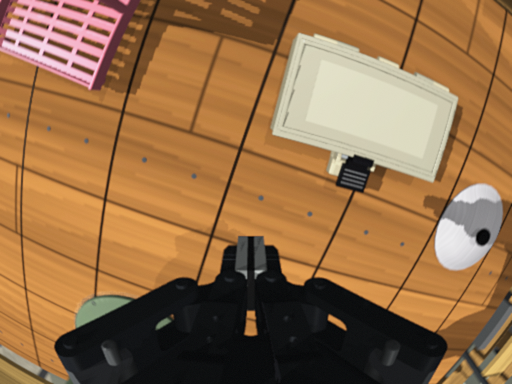

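The wrist view shows the shut lid with corners at about (297,35), (457,97), (436,180) and (273,133). The black pad is at about (353,175). I'll cast these to planes.

```bash
cat >> h.py <<'E'
def ray(f,s,u,v,z):
    F=192/np.tan(np.radians(f["fov_y"])/2);a=np.array([u-f["cx"],v-f["cy"]]);r=np.hypot(*a);th=r/F
    c=np.array([*(a/max(r,1e-9)*np.sin(th)),np.cos(th)]);H=np.array(f["hand_eye"])
    R=Ro.from_euler('xyz',s["tool_rot"]).as_matrix();d=R@H[:3,:3]@c;o=R@H[:3,3]+s["position"]
    return o+d*(z-o[2])/d[2]
E
python3 - <<'E'
from h import *
s=bot.observe();f=bot.grab_frame("wrist")
C=[ray(f,s,*p,.052)for p in((297,35),(457,97),(436,180),(273,133))]
print(np.round(C,3));hs=(C[0]+C[1])/2;print("hinge mid",hs,"front mid",(C[2]+C[3])/2,"yaw",np.degrees(np.arctan2(*(C[0]-C[1])[[1,0]]))-90, np.degrees(np.arctan2(*(C[3]-C[2])[[1,0]]))-90)
hsv=cv2.cvtColor(f["color"],cv2.COLOR_RGB2HSV);m=hsv[150:200,330:385,2]<60;v,u=np.nonzero(m)
print(u.min()+330,u.max()+330,v.min()+150,v.max()+150)
b=ray(f,s,u.mean()+330,v.mean()+150,.042);print("btn",b,"in caddy",(b-CAD[:3,3])@CAD[:3,:3])
E
```

```text
[[ 0.627 -0.112  0.052]
 [ 0.649 -0.359  0.052]
 [ 0.523 -0.375  0.052]
 [ 0.501 -0.124  0.052]]
hinge mid [ 0.63816004 -0.2355201   0.052     ] front mid [ 0.51164233 -0.24954643  0.052     ] yaw 5.07895718097555 4.995400323235657
336 372 154 199
btn [ 0.48967627 -0.24784684  0.042     ] in caddy [-0.08949341  0.00196049  0.042     ]
```

{"fn": "arm_command", "kwargs": {
  "targets": [
    [36, 5, 20, 0, 0, 7],
    [36, 5, 20, 0, 0, 7],
    [36, 5, 20, 0, 0, 0],
    [36, 5, 20, 0, 0, 0],
    [0, 0, 0, 7, 0, 0],
    [0, 0, 0, 7, 0, 0],
    [0, 0, 0, 7, 0, 0],
    [0, 0, 0, 0, 0, 0]
  ]
}}

```text
clock: 4.2
position: [0.4621, -0.2581, 0.2059]
tool_rot: [-2.781, -0.011, -1.448]
force: [-0.1, 0.6, 0.1]
grip_width: -0.0001
```

Run:
```python
from h import *
st(); loc(CAD);rel(CAD,(-101,1,70),(200,0,-90))
```

```text
{'clock': 4.2, 'position': [0.462, -0.258, 0.206], 'tool_rot': [-2.781, -0.011, -1.448], 'force': [-0.086, 0.59, 0.134], 'grip_width': -0.0, 'qpos': [0.116, 0.37, 0.505, 2.14, -0.85, 0.535, -0.165]}
TCP in frame [-117.9   -5.9  205.9]
to [ 0.478 -0.25   0.07 ] shift [ -7.8  31.9 133.2] dist 0.137
turn [-0.7  0.1  2.1]
```

{"fn": "arm_command", "kwargs": {
  "targets": [
    [-2, 8, 33, 0, 0, 1],
    [-2, 8, 33, 0, 0, 1],
    [-2, 8, 33, 0, 0, 0],
    [-1, 7, 31, 0, 0, 0],
    [0, 0, 0, 0, 0, 0]
  ]
}}

```text
clock: 4.7
position: [0.48, -0.2494, 0.079]
tool_rot: [-2.779, -0.002, -1.461]
force: [0.8, 0.5, 0.1]
grip_width: -0.0002
```

Run:
```python
from h import *
st(); loc(CAD);rel(CAD,(-101,1,48),(200,0,-90))
```

```text
{'clock': 4.7, 'position': [0.48, -0.249, 0.079], 'tool_rot': [-2.779, -0.002, -1.461], 'force': [0.818, 0.529, 0.071], 'grip_width': -0.0, 'qpos': [0.47, 0.589, 0.017, 2.175, -1.245, 0.219, 0.227]}
TCP in frame [-99.3   1.3  79. ]
to [ 0.478 -0.25   0.048] shift [ 0.2 12.6 28.4] dist 0.031
turn [-0.8  0.3  1.2]
```

{"fn": "arm_command", "kwargs": {
  "targets": [
    [0, 3, 8, 0, 0, 0],
    [0, 3, 8, 0, 0, 0],
    [0, 3, 6, 0, 0, 0],
    [0, 2, 4, 0, 0, 0],
    [0, 1, 3, 0, 0, 0]
  ]
}}

```text
clock: 5.2
position: [0.4827, -0.2539, 0.0541]
tool_rot: [-2.787, 0.002, -1.45]
force: [-6.2, 3.1, 5.8]
grip_width: 0.0
```

Run:
```python
from h import *
st(); loc(CAD)
f=bot.grab_frame("side");save(f,"s1");P=cloud(f);np.save("s1.npy",P)
q=(P-CAD[:3,3])@CAD[:3,:3]
m=(q[...,0]>-.06)&(q[...,0]<.1)&(q[...,1]>-.12)&(q[...,1]<-.05);print(np.nanpercentile(q[m][:,2],[5,50,95]))
cv2.imwrite("pics/s1c.png",cv2.resize(f["color"][180:320,190:350,::-1],(640,560)))
```

```text
{'clock': 5.2, 'position': [0.483, -0.254, 0.054], 'tool_rot': [-2.787, 0.002, -1.45], 'force': [-6.229, 3.074, 5.762], 'grip_width': 0.0, 'qpos': [0.552, 0.645, -0.08, 2.156, -1.262, 0.163, 0.28]}
TCP in frame [-97.   -3.5  54.1]
[-0.00069772  0.05726658  0.06792073]
```

View pics/s1c.png

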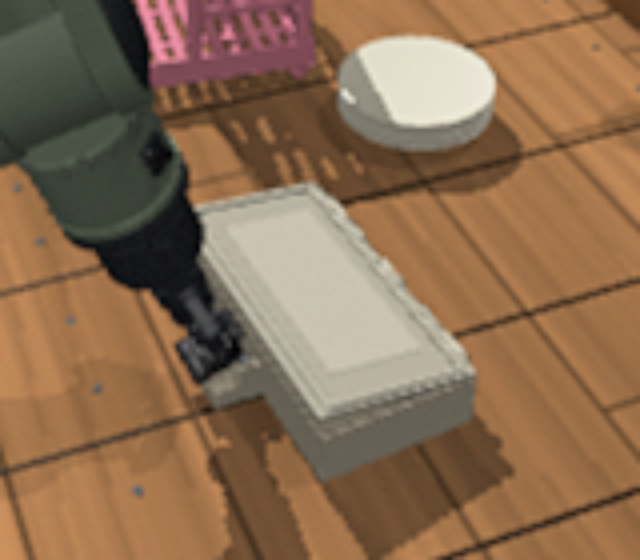

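The lid appears to have just started rising, but joints 5 and 6 are at their limits. I'll back off, take the tilt out and look.

{"fn": "arm_command", "kwargs": {
  "targets": [
    [0, -2, -10, 0, 0, 0],
    [0, -6, -20, -5, 0, 0],
    [0, -6, -20, -8, 0, 0],
    [0, 0, -20, -7, 0, 0],
    [0, 0, 0, 0, 0, 0]
  ]
}}

```text
clock: 5.75
position: [0.4829, -0.2529, 0.0913]
tool_rot: [-2.96, 0.014, -1.436]
force: [0.5, 1.1, -0.5]
grip_width: 0.0001
```

Run:
```python
from h import *
st(); loc(CAD)
f=bot.grab_frame("side");save(f,"s2");P=cloud(f)
q=(P-CAD[:3,3])@CAD[:3,:3]
m=(q[...,0]>-.08)&(q[...,0]<.1)&(q[...,1]>-.12)&(q[...,1]<-.05);z=q[m];z=z[z[:,2]>.045];print(len(z),np.polyfit(z[:,0],z[:,2],1),z.min(0),z.max(0))
```

```text
{'clock': 5.75, 'position': [0.483, -0.253, 0.091], 'tool_rot': [-2.96, 0.014, -1.436], 'force': [0.521, 1.055, -0.525], 'grip_width': 0.0, 'qpos': [0.1, 0.643, 0.462, 2.058, -0.877, 0.508, -0.197]}
TCP in frame [-96.7  -2.5  91.3]
449 [-0.62132559  0.09168747] [-0.06547346 -0.11998569  0.04509796] [ 0.06916833 -0.0500544   0.12266166]
```

The lid is sprung at about 0.56 rad. Now I'll go beside the button, under the lid's edge.

Run:
```python
from h import *
s=bot.observe();R=Ro.from_euler('xyz',s["tool_rot"]).as_matrix();p=np.array(s["position"])
for w in((-95,50,105),(-78,50,112),(-50,50,118),(-25,50,146),(8,50,165),(45,50,172),(80,50,168)):
    t=CAD[:3,:3]@(np.array(w)/1000)+CAD[:3,3];print(w,(R.T@(t-p)*1000).round());p=t
```

```text
(-95, 50, 105) [-52.  -7. -13.]
(-78, 50, 112) [  1. -18.  -4.]
(-50, 50, 118) [  1. -29.  -1.]
(-25, 50, 146) [  1. -30. -23.]
(8, 50, 165) [  1. -36. -13.]
(45, 50, 172) [  2. -38.  -0.]
(80, 50, 168) [  2. -34.  10.]
```

{"fn": "arm_command", "kwargs": {
  "targets": [
    [-26, -4, -6, 0, 0, 0],
    [-26, -4, -6, 0, 0, 0],
    [0, -16, -4, 0, 0, 0],
    [0, 0, 0, 0, 0, 0]
  ]
}}

```text
clock: 6.2
position: [0.4945, -0.1972, 0.1104]
tool_rot: [-2.952, 0.017, -1.437]
force: [-0.8, -0.3, -0.6]
grip_width: -0.0002
```

Run:
```python
from h import *
s=st();loc(CAD);R=Ro.from_euler('xyz',s["tool_rot"]).as_matrix();p=np.array(s["position"])
for w in((-50,50,116),(-25,50,146),(8,50,165),(45,50,172),(80,50,168)):
    t=CAD[:3,:3]@(np.array(w)/1000)+CAD[:3,3];print(w,(R.T@(t-p)*1000).round());p=t
```

```text
{'clock': 6.2, 'position': [0.495, -0.197, 0.11], 'tool_rot': [-2.952, 0.017, -1.437], 'force': [-0.782, -0.327, -0.63], 'grip_width': -0.0, 'qpos': [-0.039, 0.593, 0.495, 2.096, -0.862, 0.501, -0.313]}
TCP in frame [-80.3  52.  110.4]
(-50, 50, 116) [  3. -31.   0.]
(-25, 50, 146) [  1. -30. -25.]
(8, 50, 165) [  1. -36. -12.]
(45, 50, 172) [  2. -38.   0.]
(80, 50, 168) [  2. -34.  10.]
```

{"fn": "arm_command", "kwargs": {
  "targets": [
    [1, -16, 0, 0, 0, 0],
    [1, -16, 0, 0, 0, 0],
    [0, -15, -13, 0, 0, 0],
    [0, -15, -13, 0, 0, 0],
    [0, -18, -7, 0, 0, 0],
    [0, -18, -7, 0, 0, 0]
  ]
}}

```text
clock: 6.8
position: [0.5773, -0.193, 0.1647]
tool_rot: [-2.949, 0.026, -1.445]
force: [-0.9, 0.7, -0.4]
grip_width: 0.0003
```

```bash
cat > lid.py <<'E'
from h import *
st();loc(CAD);f=bot.grab_frame("side");q=(cloud(f)-CAD[:3,3])@CAD[:3,:3]
m=(q[...,0]>-.08)&(q[...,0]<.2)&(q[...,1]>-.12)&(q[...,1]<-.03)&(q[...,2]>.06);z=q[m]
if len(z): d=z[:,[0,2]]-[.07,.05];r=np.hypot(*d.T);d=d[r>.06];print("lid angle",np.percentile(np.pi-np.arctan2(d[:,1],d[:,0]),[10,50,90]).round(2),"zmax",z[:,2].max())
E
python3 lid.py
```

```text
{'clock': 6.8, 'position': [0.577, -0.193, 0.165], 'tool_rot': [-2.949, 0.026, -1.445], 'force': [-0.854, 0.66, -0.447], 'grip_width': 0.0, 'qpos': [-0.155, 0.623, 0.624, 1.879, -0.748, 0.708, -0.528]}
TCP in frame [  2.6  49.  164.7]
lid angle [1.09 1.15 1.25] zmax 0.4923601908146913
```

{"fn": "arm_command", "kwargs": {
  "targets": [
    [1, -20, 0, 0, 0, 0],
    [1, -20, 0, 0, 0, 0],
    [1, -18, 4, 0, 0, 0],
    [1, -18, 4, 0, 0, 0],
    [0, -6, 0, 0, 0, 0],
    [0, 0, 0, 0, 0, 0],
    [0, 0, 0, 0, 0, 0],
    [0, 0, 0, 0, 0, 0]
  ]
}}

```text
clock: 7.65
position: [0.658, -0.193, 0.1686]
tool_rot: [-2.939, 0.037, -1.45]
force: [0.4, 0.3, 0.0]
grip_width: 0.0004
```

```bash
python3 lid.py
```

```text
{'clock': 7.65, 'position': [0.658, -0.193, 0.169], 'tool_rot': [-2.939, 0.037, -1.45], 'force': [0.415, 0.27, 0.037], 'grip_width': 0.0, 'qpos': [-0.148, 0.727, 0.627, 1.675, -0.752, 0.81, -0.617]}
TCP in frame [ 82.9  42.  168.6]
lid angle [1.4  1.84 1.89] zmax 0.5112239568892776
```

{"fn": "arm_command", "kwargs": {
  "targets": [
    [0, 25, 0, 0, 0, 0],
    [0, 25, -8, 0, 0, 0],
    [5, 25, -12, -5, 0, 0],
    [5, 25, -12, -7, 0, 0],
    [5, 0, 0, 0, 0, -8.5],
    [5, 0, 0, 0, 0, -8.5],
    [5, 0, 0, 0, 0, -8.5],
    [0, 0, 0, 0, 0, -8.5]
  ]
}}

```text
clock: 8.5
position: [0.5525, -0.2312, 0.1827]
tool_rot: [-3.133, 0.039, -0.85]
force: [-0.2, -0.1, -0.1]
grip_width: -0.0001
```

{"fn": "arm_command", "kwargs": {
  "targets": [
    [0, 0, 0, 0, 0, -8.5],
    [0, 0, 0, 0, 0, -8.5],
    [0, 0, 0, 0, 0, -8.5],
    [0, 0, 0, 0, 0, -8.5],
    [0, 0, 0, 0, 0, -8.5],
    [0, 0, 0, 0, 0, -8.5],
    [0, 0, 0, 0, 0, -5]
  ],
  "grip": 45
}}

```text
clock: 9.2
position: [0.5501, -0.2311, 0.184]
tool_rot: [-3.103, 0.011, 0.144]
force: [0.3, 0.2, -0.2]
grip_width: 0.0388
```

```bash
python3 lid.py
python3 - <<'E'
from h import *
s=bot.observe();rel(CAD,(-16,21,150),(180,0,0))
f=bot.grab_frame("wrist");save(f,"w2");np.save("w2.npy",[f,s],allow_pickle=True)
E
```

```text
{'clock': 9.2, 'position': [0.55, -0.231, 0.184], 'tool_rot': [-3.103, 0.011, 0.144], 'force': [0.327, 0.248, -0.165], 'grip_width': 0.039, 'qpos': [0.105, 0.586, 0.306, 1.726, -0.252, 0.896, 0.672]}
TCP in frame [-27.9  13.4 184. ]
lid angle [1.25 1.32 1.87] zmax 0.5751215624808611
to [ 0.561 -0.222  0.15 ] shift [12.8 -5.6 34.2] dist 0.037
turn [-2.2  0.7  3.5]
```

View pics/w2.png

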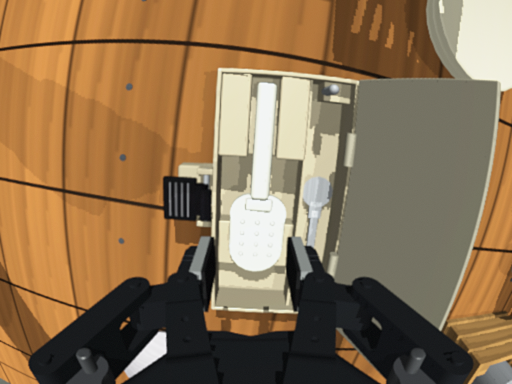

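The lid stands open. The paddle lies from (265,83) to (256,271), with free handle in the gap between v 160 and 195. The spoon is in the back lane at (316,195).

Run:
```python
from h import *
f,s=np.load("w2.npy",allow_pickle=True)
def c(u,v,z):
    p=ray(f,s,u,v,z);print((u,v),p.round(4),((p-CAD[:3,3])@CAD[:3,:3]*1000).round(1))
for a in((265,83,.04),(261,178,.04),(262,200,.036),(256,271,.032),(219,158,.044),(303,178,.036),(218,70,.046),(357,80,.046),(220,178,.046)):c(*a)
rel(CAD,(-16,21,100),(180,0,0))
```

```text
(265, 83) [ 0.5466 -0.1294  0.04  ] [-22.5 114.9  40. ]
(261, 178) [ 0.5566 -0.2172  0.04  ] [-20.2  26.6  40. ]
(262, 200) [ 0.5612 -0.2396  0.036 ] [-17.5   4.   36. ]
(256, 271) [ 0.5681 -0.3211  0.032 ] [-17.7 -77.8  32. ]
(219, 158) [ 0.5154 -0.2035  0.044 ] [-60.   43.9  44. ]
(303, 178) [ 0.5968 -0.2118  0.036 ] [20.4 28.5 36. ]
(218, 70) [ 0.5035 -0.1241  0.046 ] [-64.9 124.   46. ]
(357, 80) [ 0.6293 -0.1105  0.046 ] [ 61.6 126.6  46. ]
(220, 178) [ 0.5188 -0.2216  0.046 ] [-58.2  25.6  46. ]
to [ 0.561 -0.222  0.1  ] shift [13.2 -3.8 84.1] dist 0.085
turn [-2.2  0.7  3. ]
```

{"fn": "arm_command", "kwargs": {
  "targets": [
    [4, -1, 20, -2, 0, 3],
    [4, -1, 26, 0, 0, 0],
    [3, -1, 30, 0, 0, 0],
    [0, -1, 34, 0, 0, 0],
    [0, 0, 0, 0, 0, 0]
  ]
}}

```text
clock: 9.8
position: [0.5597, -0.2255, 0.0725]
tool_rot: [-3.141, 0.008, 0.068]
force: [-0.6, 0.1, -0.1]
grip_width: 0.0384
```

Run:
```python
from h import *
st();loc(CAD);rel(CAD,(-18.5,21,31),(180,0,0))
```

```text
{'clock': 9.8, 'position': [0.56, -0.226, 0.072], 'tool_rot': [-3.141, 0.008, 0.068], 'force': [-0.59, 0.063, -0.099], 'grip_width': 0.038, 'qpos': [0.095, 0.744, 0.28, 1.785, -0.305, 0.662, 0.615]}
TCP in frame [-17.8  18.1  72.5]
to [ 0.559 -0.223  0.031] shift [-0.4 -2.8 41.5] dist 0.042
turn [-0.   0.5 -1.1]
```

{"fn": "arm_command", "kwargs": {
  "targets": [
    [-1, -1, 14, 0, 0, -1],
    [0, -1, 14, 0, 0, 0],
    [0, -1, 14, 0, 0, 0],
    [0, 0, 0, 0, 0, 0]
  ]
}}

```text
clock: 10.2
position: [0.5591, -0.2232, 0.0308]
tool_rot: [3.14, 0.005, 0.082]
force: [-1.0, 1.0, -0.0]
grip_width: 0.0382
```

{"fn": "arm_command", "kwargs": {
  "targets": [
    [0, 0, 0, 0, 0, 0],
    [0, 0, 0, 0, 0, 0],
    [0, 0, 0, 0, 0, 0],
    [0, 0, 0, 0, 0, 0],
    [0, 0, 0, 0, 0, 0],
    [0, 0, 0, 0, 0, 0]
  ],
  "grip": 0,
  "grip_force": 60
}}

```text
clock: 10.8
position: [0.5594, -0.2237, 0.0326]
tool_rot: [3.14, 0.004, 0.081]
force: [-1.0, 0.0, -1.0]
grip_width: 0.0169
```

Run:
```python
from h import *
st();loc(CAD)
```

```text
{'clock': 10.8, 'position': [0.559, -0.224, 0.033], 'tool_rot': [3.14, 0.004, 0.081], 'force': [-0.955, 0.003, -1.019], 'grip_width': 0.017, 'qpos': [0.112, 0.802, 0.248, 1.798, -0.321, 0.584, 0.64]}
TCP in frame [-18.   19.9  32.6]
```

Gripped at 17 mm on the 18 mm handle. Lifting straight up.

{"fn": "arm_command", "kwargs": {
  "targets": [
    [0, 0, -10, 0, 0, 0],
    [0, 0, -15, 0, 0, 0],
    [0, 0, -20, 0, 0, 0],
    [0, 0, -25, 0, 0, 0],
    [0, 0, -25, 0, 0, 0],
    [0, 0, -25, 0, 0, 0],
    [0, 0, -20, 0, 0, 0],
    [0, 0, 0, 0, 0, 0]
  ]
}}

```text
clock: 11.6
position: [0.5612, -0.2242, 0.1873]
tool_rot: [3.138, -0.003, 0.08]
force: [0.2, -0.3, -1.3]
grip_width: 0.0167
```

Run:
```python
from h import *
st();rel(np.eye(4),(600,-5,150),(180,0,82.5))
f=bot.grab_frame("wrist");save(f,"w3")
```

```text
{'clock': 11.6, 'position': [0.561, -0.224, 0.187], 'tool_rot': [3.138, -0.003, 0.08], 'force': [0.204, -0.342, -1.3], 'grip_width': 0.017, 'qpos': [0.045, 0.583, 0.346, 1.732, -0.245, 0.865, 0.577]}
to [ 0.6   -0.005  0.15 ] shift [  56.  -215.6   36.7] dist 0.226
turn [  0.3   0.  -77.9]
```

View pics/w3.png

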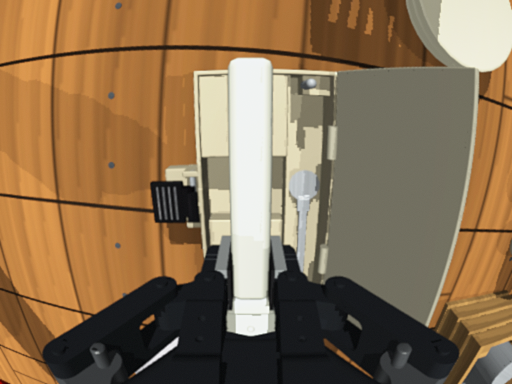

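Run:
```python
from h import *
f=np.load("scene.npy",allow_pickle=True).item();P=cloud(f);p=P[215:245,205:240].reshape(-1,3);p=p[p[:,2]>.035]
print(np.nanmean(p,0),np.nanmin(p,0),np.nanmax(p,0))
```

```text
[0.79033394 0.0075837  0.04203704] [ 0.71300615 -0.07304254  0.03529671] [0.8590435  0.07562968 0.05004851]
```

{"fn": "arm_command", "kwargs": {
  "targets": [
    [0, 0, -25, 0, 0, 0],
    [0, 0, -25, 0, 0, 0],
    [0, 0, -10, 0, 0, -8],
    [0, 0, 0, 0, 0, -8],
    [0, 0, 0, 0, 0, -8],
    [0, 0, 0, 0, 0, -8],
    [0, 0, 0, 0, 0, -8],
    [0, 0, 0, 0, 0, -8]
  ]
}}

```text
clock: 12.45
position: [0.5585, -0.2222, 0.2466]
tool_rot: [-3.141, 0.003, 0.947]
force: [0.7, -0.8, -1.1]
grip_width: 0.0171
```

{"fn": "arm_command", "kwargs": {
  "targets": [
    [0, 0, 0, 0, 0, -8],
    [0, 0, 0, 0, 0, -8],
    [0, 0, 0, 0, 0, -8],
    [0, 0, 0, 0, 0, -4],
    [0, 0, 0, 0, 0, 0]
  ]
}}

```text
clock: 12.95
position: [0.5567, -0.2218, 0.2444]
tool_rot: [-3.135, 0.001, 1.46]
force: [0.4, -0.3, -1.4]
grip_width: 0.0171
```

Run:
```python
from h import *
st();rel(np.eye(4),(580,-5,240),(180,0,82.5))
```

```text
{'clock': 12.95, 'position': [0.557, -0.222, 0.244], 'tool_rot': [-3.135, 0.001, 1.46], 'force': [0.386, -0.322, -1.359], 'grip_width': 0.017, 'qpos': [0.26, 0.487, 0.028, 1.672, -0.013, 0.988, 1.752]}
to [ 0.58  -0.005  0.24 ] shift [218.1  -0.7   4.3] dist 0.218
turn [-0.4  0.1  1.2]
```

{"fn": "arm_command", "kwargs": {
  "targets": [
    [30, -4, 0, 0, 0, 1],
    [40, -5, 0, 0, 0, 0],
    [40, -5, 0, 0, 0, 0],
    [40, -5, 0, 0, 0, 0],
    [40, -5, 0, 0, 0, 0],
    [28, -10, 0, 0, 0, 0],
    [0, 0, 0, 0, 0, 0]
  ]
}}

```text
clock: 13.65
position: [0.5499, 0.0058, 0.242]
tool_rot: [-3.132, 0.002, 1.419]
force: [-0.6, -0.5, -0.5]
grip_width: 0.0172
```

Run:
```python
from h import *
st();rel(np.eye(4),(545,-5,40),(180,0,82.5))
f=bot.grab_frame("side");P=cloud(f);save(f,"s3")
m=(P[...,0]>.44)&(P[...,0]<.66)&(abs(P[...,1])<.06)&(P[...,2]>.15)&(P[...,2]<.26)
hsv=cv2.cvtColor(f["color"],cv2.COLOR_RGB2HSV);m&=(hsv[...,1]<60)&(hsv[...,2]>140);q=P[m];print(len(q),q.min(0),q.max(0),np.polyfit(q[:,0],q[:,2],1))
```

```text
{'clock': 13.65, 'position': [0.55, 0.006, 0.242], 'tool_rot': [-3.132, 0.002, 1.419], 'force': [-0.615, -0.463, -0.523], 'grip_width': 0.017, 'qpos': [-0.108, 0.414, -0.013, 1.799, 0.005, 0.938, 1.296]}
to [ 0.545 -0.005  0.04 ] shift [-11.1  -1.2 202.1] dist 0.202
turn [-0.6  0.1 -1.2]
235 [ 0.4562945  -0.0350984   0.23599872] [0.64603689 0.02325333 0.25087377] [-0.06935646  0.28168907]
```

The paddle hangs too high between the fingers: the tips stand about 10 mm below its underside, so laying it down now would mean dropping it. I'll set it back on its rest in the caddy and grip it higher.

{"fn": "arm_command", "kwargs": {
  "targets": [
    [-30, 4, 0, 0, 0, 0],
    [-40, 5, 0, 0, 0, 0],
    [-40, 5, 0, 0, 0, 0],
    [-40, 5, 0, 0, 0, 0],
    [-40, 5, 0, 0, 0, 0],
    [-34, 5, 0, 0, 0, 0],
    [0, 0, 0, 0, 0, 0]
  ]
}}

```text
clock: 14.4
position: [0.5406, -0.2379, 0.2413]
tool_rot: [-3.131, 0.006, 1.4]
force: [-1.0, -0.1, -0.6]
grip_width: 0.0169
```

{"fn": "arm_command", "kwargs": {
  "targets": [
    [0, 0, 0, 0, 0, 8],
    [0, 0, 0, 0, 0, 8],
    [0, 0, 0, 0, 0, 8],
    [0, 0, 0, 0, 0, 8],
    [0, 0, 0, 0, 0, 8],
    [0, 0, 0, 0, 0, 8],
    [0, 0, 0, 0, 0, 8],
    [0, 0, 0, 0, 0, 8]
  ]
}}

```text
clock: 15.2
position: [0.5357, -0.2478, 0.2401]
tool_rot: [3.139, 0.016, 0.215]
force: [0.1, -0.3, -0.2]
grip_width: 0.0168
```

{"fn": "arm_command", "kwargs": {
  "targets": [
    [0, 0, 0, 0, 0, 8],
    [0, 0, 0, 0, 0, 4],
    [0, 0, 0, 0, 0, 0]
  ]
}}

```text
clock: 15.5
position: [0.5344, -0.2499, 0.2398]
tool_rot: [3.135, 0.016, -0.015]
force: [0.2, 0.0, -1.4]
grip_width: 0.0166
```

Run:
```python
from h import *
st();rel(np.eye(4),(559.4,-223.7,100),np.degrees((3.14,.004,.081)))
```

```text
{'clock': 15.5, 'position': [0.534, -0.25, 0.24], 'tool_rot': [3.135, 0.016, -0.015], 'force': [0.157, 0.008, -1.365], 'grip_width': 0.017, 'qpos': [0.048, 0.512, 0.409, 1.711, -0.222, 0.978, 0.522]}
to [ 0.559 -0.224  0.1  ] shift [ 26.8 -27.6 139.2] dist 0.144
turn [ 0.2  0.7 -5.5]
```

{"fn": "arm_command", "kwargs": {
  "targets": [
    [14, -13, 0, 0, 0, -3],
    [14, -13, 20, 0, 0, -3],
    [0, 0, 30, 0, 0.5, 0],
    [0, 0, 35, 0, 0, 0],
    [0, 0, 35, 0, 0, 0],
    [0, 0, 10, 0, 0, 0],
    [0, 0, 0, 0, 0, 0]
  ]
}}

```text
clock: 16.2
position: [0.5644, -0.2237, 0.106]
tool_rot: [3.137, 0.004, 0.109]
force: [-0.1, -0.2, -0.2]
grip_width: 0.0175
```

Run:
```python
from h import *
st();rel(np.eye(4),(559.4,-223.7,60),np.degrees((3.14,.004,.081)))
```

```text
{'clock': 16.2, 'position': [0.564, -0.224, 0.106], 'tool_rot': [3.137, 0.004, 0.109], 'force': [-0.132, -0.193, -0.213], 'grip_width': 0.018, 'qpos': [0.076, 0.697, 0.298, 1.769, -0.281, 0.719, 0.631]}
to [ 0.559 -0.224  0.06 ] shift [-4.8 -0.7 46.1] dist 0.046
turn [ 0.2 -0.   1.6]
```

{"fn": "arm_command", "kwargs": {
  "targets": [
    [-3, 0, 10, 0, 0, 1.6],
    [-2, 0, 12, 0, 0, 0],
    [0, 0, 12, 0, 0, 0],
    [0, 0, 0, 0, 0, 0]
  ]
}}

```text
clock: 16.6
position: [0.5608, -0.225, 0.0731]
tool_rot: [3.135, -0.001, 0.08]
force: [0.1, 0.3, -0.9]
grip_width: 0.0169
```

Run:
```python
from h import *
st();rel(np.eye(4),(559.4,-223.7,32.6),np.degrees((3.14,.004,.081)))
```

```text
{'clock': 16.6, 'position': [0.561, -0.225, 0.073], 'tool_rot': [3.135, -0.001, 0.08], 'force': [0.119, 0.302, -0.862], 'grip_width': 0.017, 'qpos': [0.09, 0.741, 0.282, 1.793, -0.307, 0.648, 0.628]}
to [ 0.559 -0.224  0.033] shift [-1.4 -1.7 40.5] dist 0.041
turn [ 0.3 -0.3 -0. ]
```

{"fn": "arm_command", "kwargs": {
  "targets": [
    [-1, -1, 12, 0, 0, 0],
    [0, -1, 12, 0, 0, 0],
    [0, 0, 9, 0, 0, 0],
    [0, 0, 4, 0, 0, 0],
    [0, 0, 2, 0, 0, 0],
    [0, 0, 0, 0, 0, 0]
  ]
}}

```text
clock: 17.2
position: [0.5599, -0.2235, 0.0311]
tool_rot: [3.134, -0.002, 0.082]
force: [-1.7, 1.4, 8.6]
grip_width: 0.0171
```

Run:
```python
from h import *
st();rel(np.eye(4),(559.4,-223.7,32.6),np.degrees((3.14,.004,.081)))
```

```text
{'clock': 17.2, 'position': [0.56, -0.223, 0.031], 'tool_rot': [3.134, -0.002, 0.082], 'force': [-1.733, 1.431, 8.649], 'grip_width': 0.017, 'qpos': [0.108, 0.803, 0.252, 1.804, -0.327, 0.57, 0.644]}
to [ 0.559 -0.224  0.033] shift [-0.5  0.2 -1.5] dist 0.002
turn [ 0.3 -0.3  0.1]
```

It is seated on its rest, with 8.6 N of contact. Opening, raising 13 mm and gripping again.

{"fn": "arm_command", "kwargs": {
  "targets": [
    [0, 0, 0, 0, 0, 0],
    [0, 0, 0, 0, 0, 0],
    [0, 0, 0, 0, 0, 0],
    [0, 0, -7, 0, 0, 0],
    [0, 0, -7, 0, 0, 0],
    [0, 0, 0, 0, 0, 0]
  ],
  "grip": 45
}}

```text
clock: 17.8
position: [0.5598, -0.2232, 0.0447]
tool_rot: [3.135, -0.001, 0.082]
force: [0.5, 0.1, -0.3]
grip_width: 0.0384
```

Run:
```python
from h import *
st();loc(CAD)
```

```text
{'clock': 17.8, 'position': [0.56, -0.223, 0.045], 'tool_rot': [3.135, -0.001, 0.082], 'force': [0.465, 0.087, -0.287], 'grip_width': 0.038, 'qpos': [0.101, 0.782, 0.262, 1.803, -0.321, 0.594, 0.639]}
TCP in frame [-17.5  20.4  44.7]
```

{"fn": "arm_command", "kwargs": {
  "targets": [
    [0, 0, 0, 0, 0, 0],
    [0, 0, 0, 0, 0, 0],
    [0, 0, 0, 0, 0, 0],
    [0, 0, 0, 0, 0, 0],
    [0, 0, 0, 0, 0, 0]
  ],
  "grip": 0,
  "grip_force": 80
}}

```text
clock: 18.3
position: [0.5597, -0.2232, 0.0455]
tool_rot: [3.135, -0.002, 0.083]
force: [-1.2, -0.1, 3.2]
grip_width: 0.0161
```

{"fn": "arm_command", "kwargs": {
  "targets": [
    [0, 0, -8, 0, 0, 0],
    [0, 0, -15, 0, 0, 0],
    [0, 0, -25, 0, 0, 0],
    [0, 0, -35, 0, 0, 0],
    [0, 0, -35, 0, 0, 0],
    [0, 0, -35, 0, 0, 0],
    [0, 0, -35, 0, 0, 0],
    [0, 0, -10, 0, 0, 0]
  ]
}}

```text
clock: 19.1
position: [0.5579, -0.2219, 0.2567]
tool_rot: [3.135, -0.002, 0.081]
force: [0.1, 0.5, -1.5]
grip_width: 0.0157
```

{"fn": "arm_command", "kwargs": {
  "targets": [
    [0, 0, 0, 0, 0, -8],
    [0, 0, 0, 0, 0, -8],
    [0, 0, 0, 0, 0, -8],
    [0, 0, 0, 0, 0, -8],
    [0, 0, 0, 0, 0, -8],
    [0, 0, 0, 0, 0, -8],
    [0, 0, 0, 0, 0, -8],
    [0, 0, 0, 0, 0, -8]
  ]
}}

```text
clock: 19.9
position: [0.5565, -0.2218, 0.2643]
tool_rot: [3.132, 0.006, 1.238]
force: [0.5, -0.4, -1.1]
grip_width: 0.0154
```

{"fn": "arm_command", "kwargs": {
  "targets": [
    [0, 0, 0, 0, 0, -8],
    [0, 0, 0, 0, 0, -4],
    [30, -4, 0, 0, 0, 0],
    [40, -5, 0, 0, 0, 0],
    [40, -5, 0, 0, 0, 0],
    [40, -5, 0, 0, 0, 0],
    [40, -5, 0, 0, 0, 0],
    [20, -8, 0, 0, 0, 0]
  ]
}}

```text
clock: 20.7
position: [0.5449, -0.0074, 0.2652]
tool_rot: [3.133, 0.012, 1.454]
force: [0.7, -0.3, -0.6]
grip_width: 0.0159
```

Run:
```python
from h import *
st();rel(np.eye(4),(545,-5,60),(180,0,82.5))
```

```text
{'clock': 20.7, 'position': [0.545, -0.007, 0.265], 'tool_rot': [3.133, 0.012, 1.454], 'force': [0.684, -0.278, -0.569], 'grip_width': 0.016, 'qpos': [-0.103, 0.372, -0.0, 1.8, 0.016, 0.964, 1.341]}
to [ 0.545 -0.005  0.06 ] shift [  4.8  -2.  205.1] dist 0.205
turn [0.5 0.7 0.8]
```

{"fn": "arm_command", "kwargs": {
  "targets": [
    [0, 0, 30, 0.5, 0.7, 0.8],
    [0, 0, 45, 0, 0, 0],
    [0, 0, 45, 0, 0, 0],
    [0, 0, 45, 0, 0, 0],
    [0, 0, 30, 0, 0, 0],
    [0, 0, 0, 0, 0, 0]
  ]
}}

```text
clock: 21.3
position: [0.5458, -0.0028, 0.0686]
tool_rot: [3.135, -0.002, 1.446]
force: [-0.5, 0.3, 0.4]
grip_width: 0.0157
```

Run:
```python
from h import *
st();rel(np.eye(4),(545,-5,20),(180,0,82.5))
f=bot.grab_frame("side");P=cloud(f);save(f,"s4")
m=(P[...,0]>.42)&(P[...,0]<.68)&(abs(P[...,1])<.06)&(P[...,2]>.02)&(P[...,2]<.09)
hsv=cv2.cvtColor(f["color"],cv2.COLOR_RGB2HSV);m&=(hsv[...,1]<60)&(hsv[...,2]>140);q=P[m];print(len(q),q.min(0),q.max(0))
for a in(.45,.48,.51,.57,.59,.62,.64): k=q[abs(q[:,0]-a)<.01];print(a,len(k),np.median(k[:,2]) if len(k) else 0)
```

```text
{'clock': 21.3, 'position': [0.546, -0.003, 0.069], 'tool_rot': [3.135, -0.002, 1.446], 'force': [-0.481, 0.278, 0.424], 'grip_width': 0.016, 'qpos': [-0.094, 0.656, -0.012, 1.942, 0.014, 0.537, 1.33]}
to [ 0.545 -0.005  0.02 ] shift [-2.4 -0.9 48.6] dist 0.049
turn [ 0.4 -0.1  0.3]
248 [ 0.45218878 -0.04268379  0.04840352] [0.64319779 0.01706191 0.06346901]
0.45 6 0.05917827789062328
0.48 15 0.059897188785951294
0.51 13 0.060030346482908524
0.57 41 0.05312611467125078
0.59 50 0.05232707038140579
0.62 47 0.051656939315711636
0.64 21 0.05245408963673406
```

It is level, with its underside about 22 mm below the TCP. Lowering until it touches.

{"fn": "arm_command", "kwargs": {
  "targets": [
    [0, 0, 20, 0, 0, 0],
    [0, 0, 15, 0, 0, 0],
    [0, 0, 6, 0, 0, 0],
    [0, 0, 3, 0, 0, 0],
    [0, 0, 2, 0, 0, 0]
  ]
}}

```text
clock: 21.85
position: [0.5514, -0.003, 0.0305]
tool_rot: [3.124, -0.003, 1.445]
force: [0.1, 0.4, -0.6]
grip_width: 0.0159
```

Run:
```python
from h import *
st()
```

```text
{'clock': 21.85, 'position': [0.551, -0.003, 0.031], 'tool_rot': [3.124, -0.003, 1.445], 'force': [0.101, 0.435, -0.576], 'grip_width': 0.016, 'qpos': [-0.094, 0.726, -0.011, 1.944, 0.018, 0.454, 1.326]}
```

{"fn": "arm_command", "kwargs": {
  "targets": [
    [0, 0, 3, 1, 0, 0],
    [0, 0, 2, 0, 0, 0],
    [0, 0, 2, 0, 0, 0],
    [0, 0, 0, 0, 0, 0]
  ]
}}

```text
clock: 22.25
position: [0.5523, -0.003, 0.0244]
tool_rot: [3.141, -0.004, 1.444]
force: [1.4, -0.5, -0.5]
grip_width: 0.0155
```

{"fn": "arm_command", "kwargs": {
  "targets": [
    [0, 0, 2, 0, 0, 0],
    [0, 0, 2, 0, 0, 0],
    [0, 0, 0, 0, 0, 0]
  ]
}}

```text
clock: 22.55
position: [0.5523, -0.0031, 0.0202]
tool_rot: [3.141, -0.004, 1.444]
force: [-0.0, 0.3, -1.2]
grip_width: 0.0156
```

{"fn": "arm_command", "kwargs": {
  "targets": [
    [0, 0, 1.5, 0, 0, 0],
    [0, 0, 1.5, 0, 0, 0],
    [0, 0, 0, 0, 0, 0]
  ]
}}

```text
clock: 22.85
position: [0.5525, -0.003, 0.02]
tool_rot: [3.14, -0.004, 1.444]
force: [0.2, 0.0, 0.1]
grip_width: 0.0158
```

{"fn": "arm_command", "kwargs": {
  "targets": [
    [0, 0, 3, 0, 0, 0],
    [0, 0, 0, 0, 0, 0]
  ]
}}

```text
clock: 23.05
position: [0.553, -0.003, 0.02]
tool_rot: [3.139, -0.004, 1.444]
force: [0.1, 0.3, -0.9]
grip_width: 0.0156
```

Run:
```python
from h import *
s=st()
f=bot.grab_frame("side");P=cloud(f)
m=(P[...,0]>.42)&(P[...,0]<.68)&(abs(P[...,1])<.06)&(P[...,2]>-.01)&(P[...,2]<.06)
hsv=cv2.cvtColor(f["color"],cv2.COLOR_RGB2HSV);m&=(hsv[...,1]<60)&(hsv[...,2]>140);q=P[m];print(len(q),q.min(0),q.max(0))
for a in(.46,.48,.51,.57,.59,.62,.64): k=q[abs(q[:,0]-a)<.01];print(a,len(k),np.median(k[:,2]) if len(k) else 0)
```

```text
{'clock': 23.05, 'position': [0.553, -0.003, 0.02], 'tool_rot': [3.139, -0.004, 1.444], 'force': [0.074, 0.28, -0.874], 'grip_width': 0.016, 'qpos': [-0.089, 0.75, -0.015, 1.928, 0.016, 0.459, 1.33]}
267 [ 0.45981655 -0.05296799 -0.00645073] [0.64940364 0.03540546 0.05892594]
0.46 12 0.0102649678607168
0.48 20 0.01149647068771767
0.51 18 0.010939224240644247
0.57 24 0.007132562297739734
0.59 48 0.0034544388219467526
0.62 47 0.003721933246724358
0.64 33 0.0026130035126786287
```

By the depth reading the paddle is on the boards to within about 1 mm, and the grip geometry gives 0.5 mm. Releasing and going up to look.

{"fn": "arm_command", "kwargs": {
  "targets": [
    [0, 0, 0, 0, 0, 0],
    [0, 0, 0, 0, 0, 0],
    [0, 0, 0, 0, 0, 0],
    [0, 0, 0, 0, 0, 0],
    [0, 0, -20, 0, 0, 0],
    [0, 0, -40, 0, 0, 0],
    [0, 0, -40, 0, 0, 0],
    [0, 0, -40, 0, 0, 0]
  ],
  "grip": 50
}}

```text
clock: 23.9
position: [0.5495, -0.0035, 0.1579]
tool_rot: [-3.134, -0.002, 1.445]
force: [0.4, -1.2, 0.5]
grip_width: 0.0426
```

{"fn": "arm_command", "kwargs": {
  "targets": [
    [0, 25, 0, 0, 0, 0],
    [0, 25, 0, 0, 0, 0],
    [0, 25, 0, 0, 0, 0],
    [0, 0, 0, 0, 0, 0]
  ]
}}

```text
clock: 24.3
position: [0.6288, -0.0132, 0.1648]
tool_rot: [3.14, -0.004, 1.445]
force: [-0.9, 0.9, -0.8]
grip_width: 0.0427
```

Run:
```python
from h import *
s=st()
f=bot.grab_frame("wrist");save(f,"w4");np.save("w4.npy",[f,s],allow_pickle=True)
```

```text
{'clock': 24.3, 'position': [0.629, -0.013, 0.165], 'tool_rot': [3.14, -0.004, 1.445], 'force': [-0.856, 0.892, -0.839], 'grip_width': 0.043, 'qpos': [-0.067, 0.62, -0.007, 1.665, 0.001, 0.854, 1.371]}
```

View pics/w4.png

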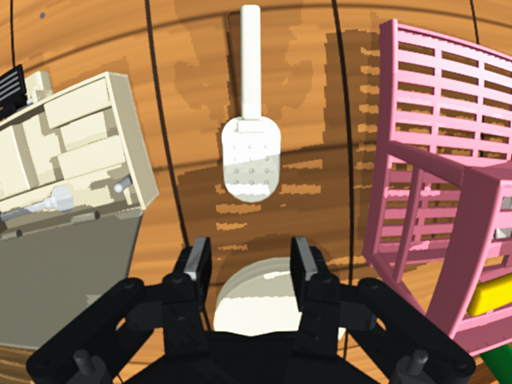

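The paddle lies flat and free, with its handle end at (250,7) and its blade tip at (251,201). The rack's front -y corner is at (388,22). Casting these rays.

Run:
```python
from h import *
f,s=np.load("w4.npy",allow_pickle=True)
for n,u,v,z in(("end",250,7,.012),("tip",251,201,.004),("neck",250,115,.012),("rackcorner",388,22,.04),("rackback-y",366,256,.04),("tiercorner",500,178,.184)):
    p=ray(f,s,u,v,z);print(n,p.round(4),"rack",((p-RACK[:3,3])@RACK[:3,:3]*1000).round(1))
e=ray(f,s,250,7,.012);t=ray(f,s,251,201,.004);d=t-e;print(np.hypot(*d[:2]),np.degrees(np.arctan2(d[1],d[0])))
R=Ro.from_euler('xyz',s["tool_rot"]).as_matrix()
```

```text
end [0.4608 0.0085 0.012 ] rack [ -56.5 -250.6   12. ]
tip [ 0.6507 -0.0144  0.004 ] rack [ 134.8 -248.5    4. ]
neck [ 0.5642 -0.0046  0.012 ] rack [  47.7 -250.    12. ]
rackcorner [0.4874 0.1288 0.04  ] rack [ -45.8 -127.8   40. ]
rackback-y [0.7127 0.0963 0.04  ] rack [ 181.8 -130.6   40. ]
tiercorner [0.5925 0.1152 0.184 ] rack [  60.2 -127.5  184. ]
0.19127032911783276 -6.873131986030652
```

{"fn": "arm_command", "kwargs": {
  "targets": [
    [0, -30, 0, 0, 0, 0],
    [0, -30, 0, 0, 0, 0],
    [0, -30, 10, 0, 0, 0],
    [0, -30, 20, 0, 0, 0],
    [0, -30, 25, 0, 0, 0],
    [0, -7, 30, 0, 0, 0],
    [0, 0, 0, 0, 0, 0]
  ]
}}

```text
clock: 25.05
position: [0.4603, 0.0076, 0.0771]
tool_rot: [-3.14, -0.003, 1.445]
force: [0.6, -1.2, 0.8]
grip_width: 0.0433
```

Run:
```python
from h import *
s=st();rel(np.eye(4),(473,7,20),(180,0,83.1))
```

```text
{'clock': 25.05, 'position': [0.46, 0.008, 0.077], 'tool_rot': [-3.14, -0.003, 1.445], 'force': [0.575, -1.197, 0.793], 'grip_width': 0.043, 'qpos': [-0.127, 0.557, -0.02, 2.15, 0.016, 0.436, 1.286]}
to [0.473 0.007 0.02 ] shift [ 0.8 12.8 57.1] dist 0.058
turn [-0.1 -0.2 -0.3]
```

{"fn": "arm_command", "kwargs": {
  "targets": [
    [1, 10, 10, 0, 0, 0],
    [0, 3, 20, 0, 0, 0],
    [0, 0, 20, 0, 0, 0],
    [0, 0, 5, 0, 0, 0],
    [0, 0, 0, 0, 0, 0]
  ]
}}

```text
clock: 25.55
position: [0.476, 0.0071, 0.0253]
tool_rot: [3.141, -0.004, 1.445]
force: [-0.3, -0.3, 0.4]
grip_width: 0.0426
```

Run:
```python
from h import *
s=st();rel(np.eye(4),(473,7,20),(180,0,83.1))
```

```text
{'clock': 25.55, 'position': [0.476, 0.007, 0.025], 'tool_rot': [3.141, -0.004, 1.445], 'force': [-0.298, -0.319, 0.368], 'grip_width': 0.043, 'qpos': [-0.124, 0.677, -0.017, 2.124, 0.022, 0.339, 1.287]}
to [0.473 0.007 0.02 ] shift [-0.5 -3.   5.3] dist 0.006
turn [ 0.  -0.2 -0.3]
```

{"fn": "arm_command", "kwargs": {
  "targets": [
    [0, -2, 3, 0, 0, 0],
    [0, 0, 3, 0, 0, 0],
    [0, 0, 0, 0, 0, 0]
  ]
}}

```text
clock: 25.85
position: [0.4751, 0.0073, 0.0214]
tool_rot: [3.138, -0.004, 1.445]
force: [-0.2, -0.2, -0.2]
grip_width: 0.0426
```

{"fn": "arm_command", "kwargs": {
  "targets": [
    [0, 0, 0, 0, 0, 0],
    [0, 0, 0, 0, 0, 0],
    [0, 0, 0, 0, 0, 0],
    [0, 0, 0, 0, 0, 0],
    [0, 0, 0, 0, 0, 0],
    [0, 0, 0, 0, 0, 0]
  ],
  "grip": 0,
  "grip_force": 100
}}

```text
clock: 26.45
position: [0.4755, 0.0074, 0.0227]
tool_rot: [3.137, -0.005, 1.445]
force: [-0.2, 0.1, 0.3]
grip_width: 0.0143
```

{"fn": "arm_command", "kwargs": {
  "targets": [
    [0, 0, -5, 0, 0, 0],
    [0, 0, -10, 0, 0, 0],
    [0, 0, -15, 0, 0, 0],
    [0, 0, -20, 0, 0, 0],
    [0, 0, -20, 0, 0, 0],
    [0, 0, 0, 0, 0, 0]
  ]
}}

```text
clock: 27.05
position: [0.4747, 0.007, 0.0979]
tool_rot: [3.138, -0.004, 1.445]
force: [0.5, 0.0, -0.6]
grip_width: 0.0144
```

Run:
```python
from h import *
s=st();f=bot.grab_frame("side");P=cloud(f);save(f,"s5")
m=(P[...,0]>.42)&(P[...,0]<.7)&(abs(P[...,1])<.06)&(P[...,2]>.03)&(P[...,2]<.12)
hsv=cv2.cvtColor(f["color"],cv2.COLOR_RGB2HSV);m&=(hsv[...,1]<60)&(hsv[...,2]>140);q=P[m];print(len(q),q.min(0),q.max(0))
for a in np.arange(.46,.67,.02): k=q[abs(q[:,0]-a)<.01];print(round(a,2),len(k),np.median(k[:,2]).round(4) if len(k) else 0)
loc(RACK)
f=np.load("scene.npy",allow_pickle=True).item();P=cloud(f);hsv=cv2.cvtColor(f["color"],cv2.COLOR_RGB2HSV)
r=(P-RACK[:3,3])@RACK[:3,:3];m=(hsv[...,1]<50)&(hsv[...,2]>150)&(abs(r[...,1])<.12)&(r[...,0]>-.04)&(r[...,0]<.18)&(r[...,2]>.028)&(r[...,2]<.1);k=r[m];print("bowl",len(k),k.min(0),k.max(0)) if m.any() else 0
```

```text
{'clock': 27.05, 'position': [0.475, 0.007, 0.098], 'tool_rot': [3.138, -0.004, 1.445], 'force': [0.493, 0.037, -0.574], 'grip_width': 0.014, 'qpos': [-0.122, 0.529, -0.02, 2.11, 0.014, 0.498, 1.293]}
259 [ 0.45950662 -0.0414828   0.07371249] [0.64967682 0.01919519 0.10006739]
0.46 7 0.0847
0.48 4 0.0955
0.5 20 0.0856
0.52 14 0.0859
0.54 14 0.086
0.56 23 0.0851
0.58 45 0.0781
0.6 49 0.0784
0.62 46 0.0779
0.64 37 0.0778
0.66 0 0
TCP in frame [ -42.8 -250.3   96.9]
bowl 76 [0.10552143 0.02648961 0.02812229] [0.17372104 0.05352532 0.07003003]
```

Held level by the handle end, 16 mm from the TCP. In tool axes, x is rack y and y is rack x. Backing off diagonally and then across, staying in front of the upper tier.

{"fn": "arm_command", "kwargs": {
  "targets": [
    [17, -21, 0, 0, 0, 0],
    [17, -21, 0, 0, 0, 0],
    [17, -21, 0, 0, 0, 0],
    [17, -20, 0, 0, 0, 0],
    [0, 0, 0, 0, 0, 0]
  ]
}}

```text
clock: 27.6
position: [0.3974, 0.0864, 0.0958]
tool_rot: [3.139, -0.004, 1.442]
force: [0.7, -0.8, -1.2]
grip_width: 0.0144
```

Run:
```python
from h import *
s=st();loc(RACK);rel(RACK,(-132,-65,95),(180,0,90))
```

```text
{'clock': 27.6, 'position': [0.397, 0.086, 0.096], 'tool_rot': [3.139, -0.004, 1.442], 'force': [0.696, -0.77, -1.189], 'grip_width': 0.014, 'qpos': [-0.355, 0.464, -0.005, 2.276, -0.0, 0.398, 1.084]}
TCP in frame [-129.5 -181.6   95.8]
to [0.41  0.202 0.095] shift [116.6  -2.2   1.2] dist 0.117
turn [ 0.1 -0.2  0.1]
```

{"fn": "arm_command", "kwargs": {
  "targets": [
    [20, -1, 0, 0, 0, 0],
    [25, -1, 0, 0, 0, 0],
    [25, 0, 0, 0, 0, 0],
    [25, 0, 0, 0, 0, 0],
    [20, 0, 0, 0, 0, 0],
    [0, 0, 0, 0, 0, 0]
  ]
}}

```text
clock: 28.2
position: [0.4111, 0.203, 0.0944]
tool_rot: [3.141, -0.001, 1.441]
force: [1.0, -1.0, -0.8]
grip_width: 0.0149
```

Run:
```python
from h import *
s=st();loc(RACK);rel(RACK,(-19,-65,70),(180,0,90))
f=bot.grab_frame("scene");a=f["color"][180:300,240:380];g=bot.grab_frame("side");b=g["color"][120:240,170:310]
cv2.imwrite("pics/c1.png",cv2.resize(np.hstack([a,b]),None,fx=2.8,fy=2.8,interpolation=cv2.INTER_CUBIC)[:,:,::-1])
```

```text
{'clock': 28.2, 'position': [0.411, 0.203, 0.094], 'tool_rot': [3.141, -0.001, 1.441], 'force': [0.957, -0.962, -0.797], 'grip_width': 0.015, 'qpos': [-0.602, 0.52, 0.019, 2.151, -0.022, 0.469, 0.875]}
TCP in frame [-131.1  -64.2   94.4]
to [0.522 0.188 0.07 ] shift [ -1.  112.1  24.4] dist 0.115
turn [ 0.  -0.1  0.1]
```

View pics/c1.png

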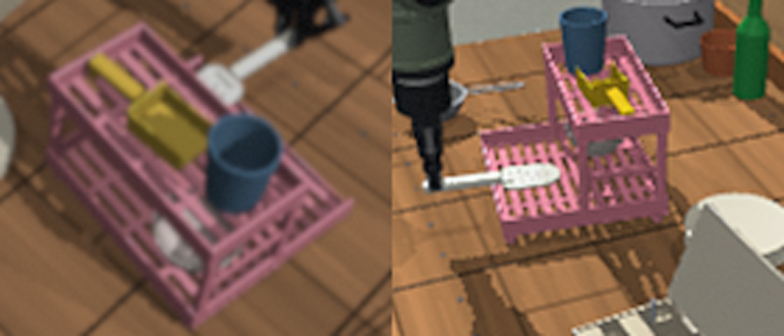

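The paddle is level over the front of the tray, clear of the tier and the bowl. Sliding it in.

{"fn": "arm_command", "kwargs": {
  "targets": [
    [0, 12, 10, 0, 0, 0],
    [0, 20, 10, 0, 0, 0],
    [0, 20, 4, 0, 0, 0],
    [0, 20, 0, 0, 0, 0],
    [0, 20, 0, 0, 0, 0],
    [0, 15, 0, 0, 0, 0],
    [0, 0, 0, 0, 0, 0]
  ]
}}

```text
clock: 29.0
position: [0.52, 0.1748, 0.0679]
tool_rot: [-3.138, 0.006, 1.431]
force: [-0.4, 1.1, -1.4]
grip_width: 0.0144
```

Run:
```python
from h import *
s=st();loc(RACK);rel(RACK,(-19,-65,47),(180,0,90))
```

```text
{'clock': 29.0, 'position': [0.52, 0.175, 0.068], 'tool_rot': [-3.138, 0.006, 1.431], 'force': [-0.426, 1.072, -1.444], 'grip_width': 0.014, 'qpos': [-0.443, 0.665, 0.013, 1.926, -0.009, 0.556, 1.006]}
TCP in frame [-19.5 -77.9  67.9]
to [0.522 0.188 0.047] shift [13.   0.4 20.8] dist 0.025
turn [-0.2  0.3 -0.5]
```

{"fn": "arm_command", "kwargs": {
  "targets": [
    [6, 0, 5, 0, 0, -0.5],
    [4, 0, 6, 0, 0, 0],
    [0, 0, 4, 0, 0, 0],
    [0, 0, 3, 0, 0, 0],
    [0, 0, 0, 0, 0, 0]
  ]
}}

```text
clock: 29.5
position: [0.5193, 0.1837, 0.0476]
tool_rot: [-3.136, 0.007, 1.439]
force: [0.9, -0.9, 0.5]
grip_width: 0.0151
```

{"fn": "arm_command", "kwargs": {
  "targets": [
    [0, 0, 2, 0, 0, 0],
    [0, 0, 0, 0, 0, 0]
  ]
}}

```text
clock: 29.7
position: [0.5194, 0.1839, 0.0479]
tool_rot: [-3.137, 0.006, 1.439]
force: [-0.1, -0.3, 0.4]
grip_width: 0.0143
```

The TCP is 23 mm above the tray floor, the same as it stood above the boards when I gripped the paddle, and the weight has come off the wrist. So it lies on the floor. Releasing, then going up and back.

{"fn": "arm_command", "kwargs": {
  "targets": [
    [0, 0, 0, 0, 0, 0],
    [0, 0, 0, 0, 0, 0],
    [0, 0, 0, 0, 0, 0],
    [0, 0, 0, 0, 0, 0],
    [0, 0, -15, 0, 0, 0],
    [0, 0, -30, 0, 0, 0],
    [0, 0, -30, 0, 0, 0],
    [0, -20, -30, 0, 0, 0]
  ],
  "grip": 45
}}

```text
clock: 30.5
position: [0.4991, 0.1861, 0.1557]
tool_rot: [-3.133, 0.009, 1.438]
force: [0.1, -0.0, -0.0]
grip_width: 0.0381
```

{"fn": "arm_command", "kwargs": {
  "targets": [
    [0, -35, -30, 0, 0, 0],
    [0, -35, -30, 0, 0, 0],
    [-40, 0, -20, 0, 0, 0],
    [-40, 0, 0, 0, 0, 0],
    [-40, 0, 0, 0, 0, 0],
    [-40, 0, 0, 0, 0, 0],
    [0, 0, 0, 0, 0, 0]
  ]
}}

```text
clock: 31.2
position: [0.4045, 0.0347, 0.2509]
tool_rot: [3.139, 0.001, 1.444]
force: [-0.3, 1.0, -0.2]
grip_width: 0.0387
```

Run:
```python
from h import *
s=st()
f=bot.grab_frame("side");save(f,"s6");P=cloud(f);r=(P-RACK[:3,3])@RACK[:3,:3]
hsv=cv2.cvtColor(f["color"],cv2.COLOR_RGB2HSV)
m=(hsv[...,1]<60)&(hsv[...,2]>120)&(r[...,0]>-.06)&(r[...,0]<.2)&(r[...,1]>-.12)&(r[...,1]<-.01)&(r[...,2]>.015)&(r[...,2]<.08);q=r[m]*1000
print(len(q),q.min(0),q.max(0))
for a in range(-40,180,20): k=q[abs(q[:,0]-a)<10];print(a,len(k),np.median(k[:,1:],0).round() if len(k) else 0)
g=bot.grab_frame("scene")
a=g["color"][120:300,170:380];b=f["color"][120:300,170:330]
cv2.imwrite("pics/fin.png",cv2.resize(np.hstack([a,b]),None,fx=2.1,fy=2.1,interpolation=cv2.INTER_CUBIC)[:,:,::-1])
```

```text
{'clock': 31.2, 'position': [0.405, 0.035, 0.251], 'tool_rot': [3.139, 0.001, 1.444], 'force': [-0.252, 1.007, -0.237], 'grip_width': 0.039, 'qpos': [-0.321, 0.166, 0.099, 2.139, -0.02, 0.836, 1.234]}
216 [ -46.78807291 -100.97649018   17.13148079] [155.19647771 -11.9263095   38.55752046]
-40 10 [-54.  30.]
-20 19 [-72.  34.]
0 19 [-75.  32.]
20 19 [-76.  35.]
40 17 [-76.  35.]
60 17 [-77.  35.]
80 6 [-86.  27.]
100 36 [-71.  27.]
120 36 [-70.  27.]
140 32 [-74.  28.]
160 5 [-70.  28.]
```

View pics/fin.png

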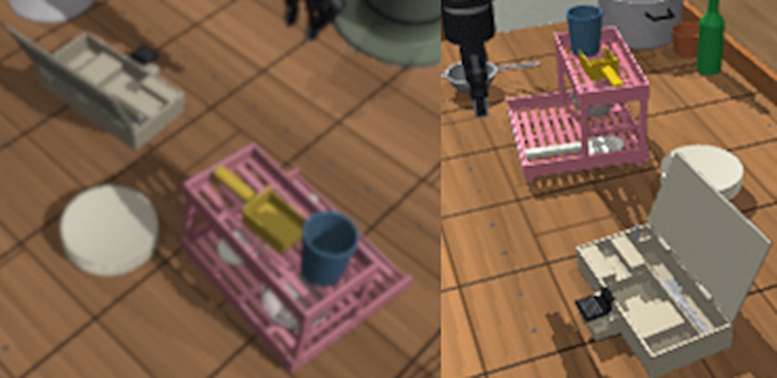

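The paddle lies flat in the tray beside the bowl, from rack x about -37 to +157. The lid stands open and the spoon is in its lane. Handing in.

```bash
python3 -c "
from h import *
print(bot.job_done())"
```

```text
the job is handed in; nothing more can be done
None
```

The job is done and handed in at about 31 s on the clock.

**What I did:**
- I pressed the button and swung the lid back past its balance point.
- I lifted the paddle out and laid it on the bare boards between the caddy and the rack.
- I took it again by the handle end and slid it blade first under the upper tier, into the free half of the tray.

**Last checks:**
- **Paddle:** it lies flat and level, at rack x about -37 to +157 mm and y about -75 mm. That is inside the tray, clear of the bowl, with the handle end at the front. The depth readings sit about 3 mm low throughout, the same as when the paddle lay on the boards.
- **Caddy and other things:** the lid stands open. In the last pictures the spoon, bowl, beaker, scoop and saucers look to be where they were. I did not re-measure them, or check the strainer and pot lid.
- **Gripper:** it is clear of everything.

**What did not go smoothly:**
- **First grip too low:** the fingertips stood about 10 mm below the paddle, so laying it down would have dropped it. I carried it over the boards, put it back on its rest in the caddy, and gripped it higher. It was therefore lifted out twice.
- **Joint limit at the button:** joint 5 read -1.262 against its limit of -1.26 during the press. I backed off at once, but it may count as passing its range.
- **Setting down on the boards:** the wrist force gave no clear sign of contact. I judged it from the height, to within about 1 mm, before letting go.

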